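# Proof-pull the levelling feet

## Task

Pull-test every levelling foot on the table, one at a time from the shortest to the tallest: slide it fully home in the slot of the grey pull stand, draw its stud straight up with slowly rising force until the gauge pointer stands between the two marks (never well past the upper one), hold it there for a second to prove the stud holds, and let it back down. After each pull let go of the foot and press the ejector paddle right in to push the foot out of the slot before taking it away. In the end all the feet stand upright in the aluminium tray, the stand is empty with its yoke and ejector back at rest, and the hammer, mug and can are left alone.

Things in the scene. Friction and masses are not known exactly. Their poses are not given: they have to be found in the camera images.
- foot_short_mid (a point): short levelling foot, bare metal, 95 mm tall: flat round base 70 mm across, 10 mm thick (hub 30 mm across up to 19 mm), upright stud 16 mm thick, jam nut 27 mm across on the hub, up to 26 mm; the bare stud above that is for gripping. 0.34 kg, low centre of mass. Point: on the axis, half-way up (47.5 mm above the underside); z up the stud. None if absent
- foot_medium_mid (a point): medium levelling foot, bare metal, 115 mm tall: flat round base 70 mm across, 10 mm thick (hub 30 mm across up to 19 mm), upright stud 16 mm thick, jam nut 27 mm across on the hub, up to 26 mm; the bare stud above that is for gripping. 0.34 kg, low centre of mass. Point: on the axis, half-way up (57.5 mm above the underside); z up the stud. None if absent
- foot_long_mid (a point): long levelling foot, bare metal, 135 mm tall: flat round base 70 mm across, 10 mm thick (hub 30 mm across up to 19 mm), upright stud 16 mm thick, jam nut 27 mm across on the hub, up to 26 mm; the bare stud above that is for gripping. 0.34 kg, low centre of mass. Point: on the axis, half-way up (67.5 mm above the underside); z up the stud. None if absent
- seat (a point): pull stand (grey, bolted down): point on its flat bed, 30 mm above the table, where the axis of a fully home foot stands, its base then touching the pusher. x runs along the slot and out of its mouth, y across, z up. Guide posts at y = +-78 mm, 103 mm high over the table; scale plate with two black marks at y = -93 mm, x 7 to 37 mm
- runout (a point): point on the bed 95 mm out from the seat along its x, same axes: middle of the run-out, where a foot can be set down clear of the slot and then slid along the bed into it. Rails 10 mm high at y = +-47 mm, end rail 99 mm further out; flared guides lead into the slot from 13 to 59 mm nearer the seat, slightly wider than the base
- yoke (a joint): lift of the sprung steel yoke in m: 0 at rest, stop at 0.045, slides straight up. It is the gauge: about 5 N starts it, then 0.35 N more per mm (plus the foot's weight). Its black pointer reaches the lower mark at 0.020 (about 12 N), the upper mark at 0.032 (about 16 N)
- yoke_ref (a point): point of the yoke at the seat when at rest; rises with it; axes as the seat's. The yoke forms the slot: walls 76 mm apart, and over the edges of the foot's base two lips, 44 mm apart (room for stud and hub), x -32 to 32 mm, underside 13 mm and top 19 mm above this point, so a foot pulled up takes 3 mm of slack and then lifts the yoke
- ejector (a joint): travel of the ejector slide in m: 0 at rest, 0.075 fully pressed, moves along the seat's +x; a spring returns it (1.5 N at first, 5.3 N fully pressed). Fully pressed it leaves the foot's axis about 73 to 80 mm out from the seat, clear of the lips
- pusher_face (a point): middle of the ejector's pushing face, 37 mm behind the seat (-x) at rest, 5 mm above the bed; moves with the ejector; axes as the seat's. A foot that touches it has its axis 35 mm further along +x
- paddle (a point): middle of the back face (-x side) of the ejector's black upright paddle, 50 mm wide, 10 mm thick, from 32 to 92 mm above the table; 130 mm behind the seat and 42 mm above the bed at rest; axes as the seat's. Push here along +x; behind it there is free room
- tray_floor (a point): centre of the inner floor (5 mm above the table) of the fixed, open aluminium tray for tested feet: 320 mm along its x, 110 mm along its y, 14 mm high in all, 5 mm walls; holds three feet in a row, 95 mm apart along x
- foot_short: the same short foot, origin at the centre of its underside. None if absent
- foot_medium: the same medium foot, origin at the centre of its underside. None if absent
- foot_long: the same long foot, origin at the centre of its underside. None if absent
- hammer: hammer lying at the far left of the table, bystander
- mug: white mug at the right beyond the stand, bystander
- can: grey can 66 mm across, 120 mm high, at the left edge of the work, bystander
Things that resemble listed ones, but are neither listed nor needed, are in the scene too. Leave any brown, orange or red look-alike of the foot_long alone.

How it is judged:
By the outcome, as a careful person would: the job done as asked, in the order asked, and still so for the second after the job is handed in, with the robot touching nothing.
Of foot_short, foot_medium, foot_long only 2 to 3 are there at a start; the rules pass over those that are not, and their reading is None.
At some moment in a run one of foot_short, foot_medium, foot_long may be knocked a few centimetres aside while the robot is not near it.
It also fails if it takes over 210 s, if anything falls off the work surface, if the arm or the gripper's body presses on something with over 40 N, if the wrist force passes 120 N, or if a joint passes its speed limit or range.

## Robot

A 6-joint arm with a two-finger parallel gripper is mounted at the origin on the work surface. World frame = base frame: x ahead of the robot, y to its left, z up, the work surface at z = 0. Lengths are in mm, angles in rad, forces in N, time in s.
With the tool pointing down it reaches from about 350 to 950 mm from the base axis. Payload 17.4 kg.
Tool frame: the origin (TCP) lies at the very end of the fingers, on their centre line; the grasp point (between the pads) lies 19 mm behind it; z points along the fingers, y is the line along which they close (so a half turn about z gives the same grasp; the last joint's range is limited). The gripper opens to 93 mm and grips with 3 to 60 N. Pads are 15 mm wide; open, the fingers measure 128 mm over their backs; the gripper's body (75 mm by 188 mm) begins 65 mm behind the grasp point.
Start: joints at [-1.345, 0.116, 1.442, -0, 1.584, -0.038], TCP at [175.997, -651.657, 218.646] pointing down, gripper open.
Joint ranges: [-2.83, 2.83], [-0.83, 2.19], [0.07, 2.5], [-1.14, 4.28], [0.01, 3], [-2.97, 2.97]. Speed limits (rad/s): [1.89, 1.89, 2.22, 3.14, 3.14, 3.14].

## Interface

Orientations are given as a rotation vector (axis times angle).
In Python, from workcell import bot gives the robot as it stands. Calls block until the motion is done:
- bot.reach(position, orientation): joint-space move of the TCP to a pose.
- bot.line_to(position, rotation=None, vel=150, threshold=None): straight line of the TCP; rotation=None keeps the orientation; vel is the mean speed in mm/s. With threshold (N) it stops when the force on the tool has changed by that much, and returns True; else False.
- bot.goto_joints(angles): joint-space move.
- bot.gripper_open() and bot.grab(strength=None): open the fingers fully, or close them until they stop; strength is the grip in N (None keeps the last).
- bot.pause(seconds).
- bot.solve_ik(position, orientation): joint angles nearest the present ones, or None.
- bot.observe(): the state.
- bot.capture(name): name is "side" or "top" or "wrist"; returns a dict with "image" (384x512x3 uint8, red, green, blue), "range_z" (384x512 float32, mm along the optical axis (not along the pixel's ray), 0 where there is no reading), "mtx" (3x3 intrinsics, pixels), "dist" ([k1, k2, p1, p2, k3] as OpenCV has them; the pictures are not rectified), "R" (3x3) and "t" (3): a world point X has camera coordinates R X + t. Camera axes: x right, y down, z forward; pixel columns grow to the right and rows downward; lengths in mm; the calibration is good to about 2 mm. A picture is of the moment at which its call begins.
A pose or a line that the arm cannot do raises bot.PlanningError and nothing moves.
- bot.close_job(): hands the job in; it is judged then, once.
The state is a dict: "t": time; "joint_pos": joint angles; "qvel": joint speeds; "joint_torque": joint torques, N m; "tool_pos": TCP position; "eef_rot": TCP orientation; "ft_force": force on the tool from outside, world axes, zero at the start; "ft_torque": the same for the moment, N m; "finger_gap": opening from 0.0 (shut) to 1.0 (fully open); "grip_force": force on a finger pad.
Only numpy, scipy, OpenCV 4.12 (cv2) and the standard library are available. Lean on these libraries where they do the work, as an engineer would, in place of code of your own. Each camera call takes 0.05 s, during which the arm holds its last target. There are 200 camera calls.

## Working session

There is one attempt and no reset: what is moved stays moved. The work goes in short steps, each a Python script; the robot and the scene stay as the last script left them, time stands still between calls to the robot, and variables do not carry over. Pictures are saved under pics/ and viewed, at most 14 in all, crops included, and the job is handed in when it is done.

```bash
ls; mkdir -p pics; python3 - <<'E'
from workcell import bot
import cv2,numpy as np
for n in("top","side"):
    c=bot.capture(n); cv2.imwrite(f"pics/{n}0.png",cv2.resize(c["image"][:,:,::-1],(800,600)))
    np.savez(f"{n}0.npz",**c); print(n,c["mtx"].tolist(),c["dist"],-c["R"].T@c["t"],c["R"].tolist())
print(bot.observe())
E
```

```text
pics
top [[426.8609282056662, 0.0, 251.5922979368433], [0.0, 426.8609282056662, 186.4028986547741], [0.0, 0.0, 1.0]] [-0.00686796  0.          0.          0.          0.        ] [ 461.28932465   21.82867424 1382.18615063] [[-0.018234136515422963, -0.9998330681787148, -0.0011627733547780995], [-0.996427385137853, 0.018267918394163623, -0.08245452871058478], [0.08246200587468995, -0.0003448679194141478, -0.9965941494175253]]
side [[384.11983854648565, 0.0, 254.95138526805698], [0.0, 384.11983854648565, 189.40354003252352], [0.0, 0.0, 1.0]] [-0.10686889  0.          0.          0.          0.        ] [ 91.68545444 914.72520601 952.30906352] [[-0.8756948834016626, -0.4828569549434001, 0.0027626521560133485], [-0.31807466345547325, 0.5725271049661687, -0.7556726953825609], [0.36330012338538414, -0.6626174425276206, -0.6549436198683974]]
{'t': 0.1, 'joint_pos': array([-1.34481176e+00,  1.16398724e-01,  1.44216557e+00, -5.63716807e-06,
        1.58401165e+00, -3.77751868e-02]), 'qvel': array([-0.00051898, -0.00038184, -0.00185224,  0.0008568 , -0.00192504,
       -0.00086185]), 'joint_torque': array([ 4.24238897e-03, -7.22893023e+01, -6.23866725e+01,  7.81649700e-02,
        2.27629370e-02, -5.29689794e-05]), 'tool_pos': array([ 175.94657455, -651.48062089,  218.02593129]), 'eef_rot': array([-3.11334257e+00, -4.12984143e-01,  1.53901254e-04]), 'ft_force': array([ 0.62521299, -0.24255612,  0.83018374]), 'ft_torque': array([0.00708918, 0.03768716, 0.00564143]), 'grip_force': 0.0, 'finger_gap': 1.0034817461184786}
```

View pics/top0.png

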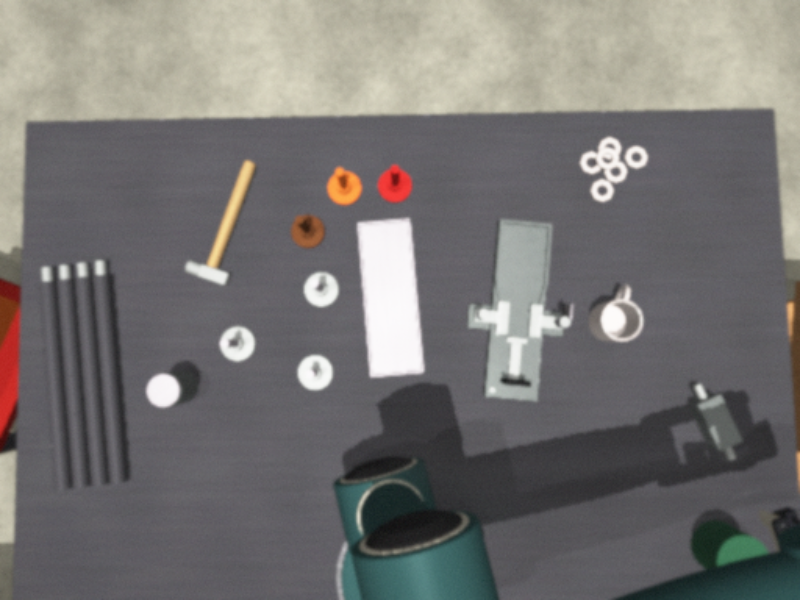

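View pics/side0.png

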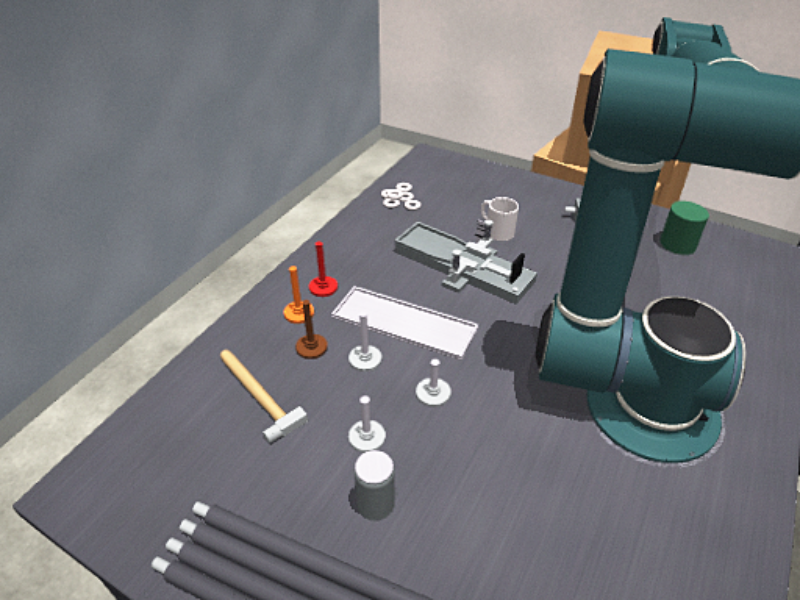

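The bare-metal candidates in the top view, in 800 px scale, are (321,288), (237,343) and (315,372). In the side view the same feet are (364,340) long, (365,425) medium and (433,385) short. The brown (307,230), orange (344,186) and red (395,184) look-alikes are excluded by colour. The stand is at (515,320) with its slot mouth pointing up the image, the tray at (390,298), and the can at (163,390).

```bash
cat > h.py <<'E'
import numpy as np,cv2
from workcell import bot
def cloud(c):
    h,w=c["range_z"].shape
    u,v=np.meshgrid(np.arange(w),np.arange(h))
    p=cv2.undistortPoints(np.stack([u,v],-1).reshape(-1,1,2).astype(np.float64),c["mtx"],c["dist"]).reshape(h,w,2)
    z=c["range_z"].astype(float)
    X=(np.dstack([p*z[...,None],z])-c["t"])@c["R"]
    X[z==0]=np.nan
    return X
def onplane(c,uv,z):
    p=cv2.undistortPoints(np.array(uv,float).reshape(-1,1,2),c["mtx"],c["dist"]).reshape(-1,2)
    d=np.c_[p,np.ones(len(p))]@c["R"]; o=-c["R"].T@c["t"]
    return o+d*((z-o[2])/d[:,2])[:,None]
E
python3 - <<'E'
from h import *
np.set_printoptions(precision=1,suppress=True)
for n in("top","side"):
    c=dict(np.load(n+"0.npz"));X=cloud(c);s=.64
    print(n,"z table",np.nanmedian(X[...,2]))
    boxes={"top":dict(A=(321,288),B=(237,343),C=(315,372)),"side":dict(A=(364,340),B=(365,425),C=(433,385))}[n]
    for k,(u,v) in boxes.items():
        u,v=int(u*s),int(v*s);r=28 if n=="side" else 18
        P=X[v-r:v+r,u-r:u+r].reshape(-1,3);I=c["image"][v-r:v+r,u-r:u+r].reshape(-1,3)
        b=P[(P[:,2]>5)&(P[:,2]<14)]; s_=P[(P[:,2]>35)&(P[:,2]<140)]
        print(k,"base n",len(b),(b.min(0)+b.max(0))/2,np.ptp(b,axis=0),"stud",len(s_),np.median(s_,0) if len(s_) else 0,np.nanmax(P[:,2]))
    if n=="top":
        u0,v0,u1,v1=290,130,375,265
        P=X[v0:v1,u0:u1].reshape(-1,3)
        for lo,hi in((22,34),(34,60),(60,85),(85,115)):
            q=P[(P[:,2]>lo)&(P[:,2]<hi)];print(lo,hi,len(q));
            if len(q):
                m=cv2.minAreaRect(q[:,:2].astype(np.float32));print(m, np.median(q[:,2]))
        q=P[(P[:,2]>60)];
        for l in q[np.argsort(q[:,1])]:print(l,end="")
        u0,v0,u1,v1=220,130,280,250
        P=X[v0:v1,u0:u1].reshape(-1,3);I=c["image"][v0:v1,u0:u1]
        m=(I.min(2)>170).astype(np.uint8);cs=max(cv2.findContours(m,0,1)[0],key=cv2.contourArea)
        r=cv2.minAreaRect(cs);bp=cv2.boxPoints(r)+[u0,v0];W=onplane(c,bp,10);print("\ntray",W,W.mean(0),[np.linalg.norm(W[i]-W[i-1]) for i in range(4)])
E
```

```text
top z table -0.3514777020548295
A base n 286 [586.8 170.3   9.5] [113.6 107.1   8.9] stud 47 [580.3 168.5 132.4] 140.71442149507556
B base n 282 [477.3 348.6   9.4] [113.6 113.1   8.9] stud 60 [473.7 340.7 101.6] 119.14998872728965
C base n 300 [415.6 188.5   9.5] [107.9 111.9   8.9] stud 34 [412.6 182.1  92.6] 100.95867864695502
22 34 2731
((530.0071411132812, -230.47987365722656), (107.24751281738281, 355.7568359375), 83.49787902832031) 29.71127706151008
34 60 1178
((536.5631713867188, -235.8112030029297), (176.17295837402344, 361.29913330078125), 72.89875030517578) 41.37721156947242
60 85 47
((461.23162841796875, -238.05181884765625), (143.06585693359375, 185.7357635498047), 3.0549442768096924) 73.88590258512635
85 115 142
((456.5728759765625, -234.54486083984375), (151.8324737548828, 182.6670379638672), 2.193861484527588) 99.27635925174579
[ 536.1 -327.1   82.7][ 536.9 -323.8   71.8][ 527.  -323.4   83.5][ 528.3 -323.3   60.4][ 523.9 -323.1   84.4][ 520.8 -323.    84.1][ 537.4 -323.    63.3][ 508.7 -323.    82.5][ 535.9 -322.9   86.8][ 532.9 -322.8   86.6][ 533.6 -322.8   75.2][ 
[... 3779 characters left out ...]
[ 516.  -142.9   61.7][ 518.7 -142.    69.8][ 521.8 -141.9   70.9][ 523.5 -141.6   98.5][ 517.3 -141.1  100.6][ 520.2 -140.7  104.7]
tray [[721.3  97.8  10. ]
 [729.7 -16.5  10. ]
 [408.4 -38.8  10. ]
 [400.4  73.4  10. ]] [565.  29.  10.] [np.float64(321.87893211535044), np.float64(114.63329430911428), np.float64(322.0447058773069), np.float64(112.4519209666984)]
side z table 0.06753867332141805
A base n 683 [646.3  83.3   9.5] [273.2 264.3   9. ] stud 124 [580.5 175.3  93. ] 136.37505722708605
B base n 277 [492.5 336.9   9.5] [174.4  80.3   8.9] stud 333 [403.7 438.4 118.8] 123.66550766990937
C base n 377 [427.4 156.6   9.5] [199.3 280.4   8.9] stud 86 [411.1 189.4  73.3] 97.54032742965379
```

```bash
cat >> h.py <<'E'
from scipy.spatial.transform import Rotation as Ro
def rv(psi): return (Ro.from_euler('z',psi)*Ro.from_euler('x',np.pi)).as_rotvec()
def snap(name,f):
    c=bot.capture(name);cv2.imwrite(f"pics/{f}.png",c["image"][:,:,::-1]);np.savez(f+".npz",**c);return c
E
python3 - <<'E'
from h import *
np.set_printoptions(precision=3,suppress=True)
for nm,p,psi in(("C",(412,184,250),0),("C90",(412,184,250),1.5),("S+",(511,-228,350),1.46),("S-",(511,-228,350),-1.68),("T",(565,29,200),-.07),("P",(380,-213,60),-.11)):
    print(nm,bot.solve_ik(p,rv(psi)))
bot.reach((500,-228,380),rv(0))
snap("wrist","w_stand")
bot.reach((412,184,260),rv(0)); snap("wrist","w_C")
o=bot.observe();print(o["t"],o["tool_pos"],o["joint_pos"])
E
```

```text
C [ 0.363 -0.391  1.847 -0.     1.685  1.934]
C90 [ 0.363 -0.391  1.847 -0.     1.685  0.434]
S+ [-0.465 -0.139  1.484  0.     1.797 -0.354]
S- [-0.465 -0.139  1.484 -0.     1.797  2.786]
T [ 0.006 -0.117  1.705  0.     1.554  1.647]
P [-0.569 -0.344  2.123  0.     1.362  1.111]
3.8167 [412.533 183.421 260.26 ] [ 0.362 -0.39   1.831 -0.     1.701  1.934]
```

View pics/w_stand.png

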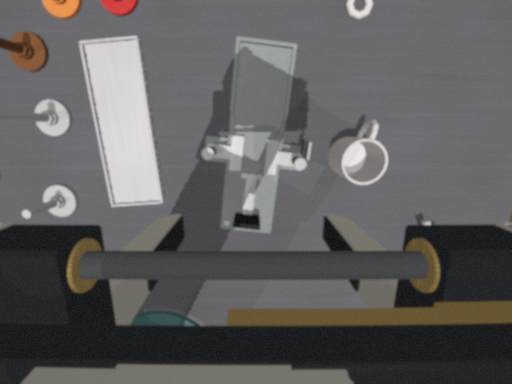

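View pics/w_C.png

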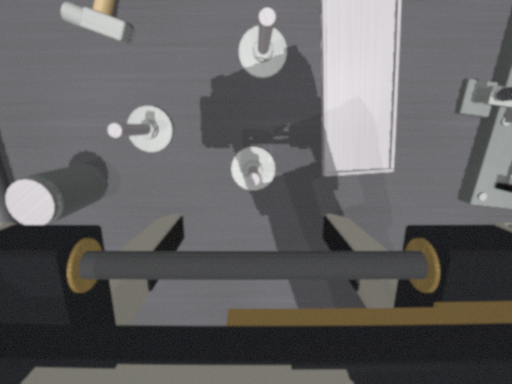

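The wrist view shows the feet's bases at C (253,167), B (149,129) and A (262,50). It also shows the stand's post tops at (208,152) and (300,162), its paddle at (247,220), and the tray to the left. All three feet are bare metal, and the coloured ones sit apart from them. I'll compute the positions from this view next.

```bash
cat >> h.py <<'E'
def foot_at(c,guess,L,z0=0.):
    """axis xy from depth points: base top band z0+5..14 near guess, and stud-top pixels on plane z0+L"""
    X=cloud(c);d=np.hypot(X[...,0]-guess[0],X[...,1]-guess[1])
    b=X[(d<60)&(X[...,2]>z0+7)&(X[...,2]<z0+12)][:,:2]
    m=((d<48)&(X[...,2]>z0+5)&(c["image"].min(2)>110)).astype(np.uint8)
    t=X[(d<30)&(X[...,2]>z0+L-5)&(X[...,2]<z0+L+6)]
    (cx,cy),r=cv2.minEnclosingCircle(b.astype(np.float32)) if len(b) else ((0,0),0)
    return (round(cx,1),round(cy,1),round(r,1)),len(b),(t.mean(0).round(1) if len(t) else None),len(t)
E
python3 - <<'E'
from h import *
np.set_printoptions(precision=1,suppress=True)
c=dict(np.load("w_C.npz"))
for k,g,L in(("C",(412,184),95),("B",(474,344),115),("A",(580,172),135)): print(k,foot_at(c,g,L),foot_at(dict(np.load("top0.npz")),g,L))
c=dict(np.load("w_stand.npz"));X=cloud(c);Z=X[...,2]
print("table",np.nanmedian(Z[:200]))
def box(g,r,lo,hi):
    d=np.hypot(X[...,0]-g[0],X[...,1]-g[1]);q=X[(d<r)&(Z>lo)&(Z<hi)]
    return cv2.minAreaRect(q[:,:2].astype(np.float32)),q.mean(0),len(q)
for n,g in(("L",(520,-150)),("R",(503,-306))): print(n,box(g,25,97,109))
print("paddle",box((387,-213),45,85,98))
# edges of bed by colour region: z 25..35
S=X[(Z>25)&(Z<45)&(np.hypot(X[...,0]-530,X[...,1]+228)<200)]
print(cv2.minAreaRect(S[:,:2].astype(np.float32)),len(S))
# section along the slot centre line
a=np.array([.994,-.110]);s0=np.array([511.7,-228.2]);D=X[...,:2]-s0
sx=D@a;sy=D@np.array([.11,.994])
for x in range(-60,100,4):
    q=(abs(sx-x)<2)&(abs(sy)<8);q2=(abs(sx-x)<2)&(abs(sy)<60)&(Z>36)&(Z<60)
    print(x,np.nanmedian(Z[q]).round(1) if q.any() else 0, (np.sort(sy[q2])[[0,-1]].round(0), len(sy[q2])) if q2.sum()>2 else "",end=" | ")
v=cv2.resize(c["image"][100:240,190:320,::-1],None,fx=4,fy=4,interpolation=cv2.INTER_CUBIC);cv2.imwrite("pics/crop_stand.png",v)
E
```

```text
C ((411.9, 181.8, 34.9), 1139, array([412.2, 182. ,  94.6]), 126) ((407.7, 177.9, 52.5), 193, array([412.4, 185.1,  95.2]), 22)
B ((474.1, 341.5, 35.0), 1174, array([473.2, 341.2, 114.4]), 165) ((464.2, 342.8, 55.4), 182, array([474.3, 344.4, 115.2]), 25)
A ((582.1, 168.7, 35.1), 1386, array([581.6, 169. , 134.7]), 267) ((584.1, 171.8, 50.4), 179, array([583.1, 170.9, 136. ]), 26)
table 0.3577541407901877
L (((521.1019897460938, -154.5897216796875), (19.579971313476562, 18.534221649169922), 44.01736831665039), array([ 521. , -154.7,  102.5]), 120)
R (((503.1835632324219, -307.8914794921875), (18.828136444091797, 18.76234245300293), 1.8441548347473145), array([ 503.3, -307.6,  102.7]), 117)
paddle (((388.1058654785156, -217.93145751953125), (49.83196258544922, 10.375772476196289), 82.7870864868164), array([ 389. , -218. ,   90.8]), 166)
((526.3504028320312, -285.4271545410156), (275.30755615234375, 360.04913330078125), 83.54283142089844) 9539
-60 37.7 (array([-12.,   6.]), 21) | -56 38.0 (array([-14.,   6.]), 20) | -52 37.5 (array([-13.,   6.]), 21) | -48 37.5 (array([-15.,   5.]), 20
[... 608 characters left out ...]
6.,  40.]), 55) | 24 29.9 (array([-48.,  40.]), 52) | 28 29.5 (array([-45.,  40.]), 50) | 32 29.9 (array([-45.,  39.]), 41) | 36 29.6 (array([-45.,  40.]), 4) | 40 29.6 (array([-46.,  40.]), 14) | 44 29.3 (array([-48.,  40.]), 11) | 48 29.7 (array([-49.,  43.]), 11) | 52 29.3 (array([-49.,  43.]), 14) | 56 29.7 (array([-50.,  43.]), 13) | 60 29.8 (array([-51.,  44.]), 13) | 64 29.9 (array([-51.,  46.]), 13) | 68 29.4 (array([-53.,  46.]), 15) | 72 29.8 (array([-53.,  47.]), 12) | 76 29.4 (array([-55.,  47.]), 12) | 80 29.3 (array([-54.,  49.]), 14) | 84 30.1 (array([-55.,  48.]), 17) | 88 29.7 (array([-55.,  48.]), 15) | 92 29.9 (array([-54.,  49.]), 15) | 96 29.5 (array([-55.,  49.]), 19) |
```

View pics/crop_stand.png

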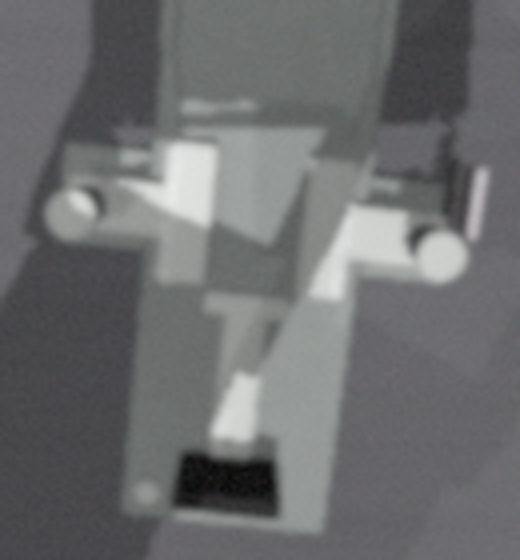

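The crop shows the post tops at each side, the slot with its bed clear, the pusher, and the black paddle at the bottom (crop 230,485). The seat comes out at about (512,-231) with yaw about -0.118 rad. Post spacing and paddle distance match the description. I'll grip C once, release it and look again, to calibrate the cameras against the arm.

```bash
cat > s1.py <<'E'
from h import *
np.set_printoptions(precision=1,suppress=True)
bot.line_to((412,183,120)); bot.line_to((412,183,42),vel=80,threshold=8)
bot.grab(8); o=bot.observe();print("grip at",o["tool_pos"],o["finger_gap"]*93,o["grip_force"],o["ft_force"])
bot.gripper_open(); bot.line_to((412,183,260),vel=250)
print(foot_at(bot.capture("wrist"),(412,183),95)); print(foot_at(bot.capture("top"),(412,183),95)[2:])
ps=np.pi/2-.118
bot.reach((412,183,200),rv(ps)); bot.line_to((412,183,42),vel=120,threshold=8)
bot.grab(8); o=bot.observe();print("grip at",o["tool_pos"],o["finger_gap"]*93,o["grip_force"])
bot.gripper_open(); bot.line_to((412,183,260),vel=250)
print(foot_at(bot.capture("wrist"),(412,183),95)); print(foot_at(bot.capture("top"),(412,183),95)[2:]); print(bot.observe()["t"])
E
python3 s1.py
```

```text
grip at [412. 183.  42.] 15.660918086332256 7.999913245439529 [-0.6  0.2 -1.2]
((411.9, 180.9, 34.8), 1135, array([412.3, 181.1,  94.6]), 130)
(None, 0)
grip at [412. 183.  42.] 15.917162035788007 8.000075072050095
((412.4, 181.8, 34.9), 1141, array([412.2, 182.3,  94.8]), 130)
(None, 0)
15.9667
```

```bash
cat >> h.py <<'E'
YAW=-.118; SEAT=np.array([512.,-229.3]); AX=np.array([np.cos(YAW),np.sin(YAW)]); AY=np.array([-AX[1],AX[0]])
PS=np.pi/2+YAW
def st(x,z,y=0.): return np.r_[SEAT+AX*x+AY*y,z]
def pick(xy,h,psi):
    bot.reach((*xy,220),rv(psi)); bot.line_to((*xy,h),vel=150,threshold=10)
    bot.grab(50); o=bot.observe(); print("grip",o["tool_pos"].round(1),round(o["finger_gap"]*93,1),round(o["grip_force"],1))
    bot.line_to((*xy,230),vel=200)
def to_stand(h):
    bot.reach(st(95,230),rv(PS)); bot.line_to(st(95,h+40),vel=180)
    b=bot.observe()["ft_force"]
    hit=bot.line_to(st(95,h+27),vel=25,threshold=5); zc=bot.observe()["tool_pos"][2]
    print("down",hit,round(zc-h,1)); z=zc+.8; bot.line_to(st(95,z),vel=20)
    for x in(60,40,20,8,3,-.5):
        hit=bot.line_to(st(x,z),vel=60 if x>8 else 25,threshold=15); o=bot.observe(); p=o["tool_pos"]-np.r_[SEAT,0]
        print(x,hit,(p[:2]@AX).round(1),(p[:2]@AY).round(1),(o["ft_force"]-b).round(1))
        if hit: return None
    return zc
def lips(c,lo=40,hi=95):
    X=cloud(c);D=X[...,:2]-SEAT;x=D@AX;y=D@AY
    return [np.round(np.nanmedian(X[...,2][(abs(x)<25)&(y*s>27)&(y*s<36)&(X[...,2]>lo)&(X[...,2]<hi)]),1) for s in(1,-1)]
E
python3 - <<'E'
from h import *
pick((412,183),42,PS)
zc=to_stand(42); print("zc",zc,bot.observe()["t"])
c=snap("wrist","w_home"); print("lips",lips(c),lips(bot.capture("top"))); snap("side","s_home")
a=cv2.imread("pics/w_home.png");b=cv2.imread("pics/s_home.png");cv2.imwrite("pics/home2.png",np.vstack([a[:300,60:460],cv2.resize(b[110:210,240:373],(400,300))]))
E
```

```text
grip [412. 183.  42.] 15.7 50.0
down True 29.5
60 False 60.1 -0.1 [-0.8  0.4 -1. ]
40 False 39.9 -0.1 [-1.2  0.   0.1]
20 False 19.9 -0.1 [-1.   0.3 -0.6]
8 False 8.0 0.0 [-1.8  0.6 -0.6]
3 False 2.9 -0.0 [-1.4  0.3 -0.6]
-0.5 False -0.6 -0.0 [-1.8  1.2 -0.4]
zc 71.46970909713235 26.2
lips [np.float64(48.8), np.float64(nan)] [np.float64(48.9), np.float64(nan)]
  return np.nanmean(a, axis, out=out, keepdims=keepdims)
```

View pics/home2.png

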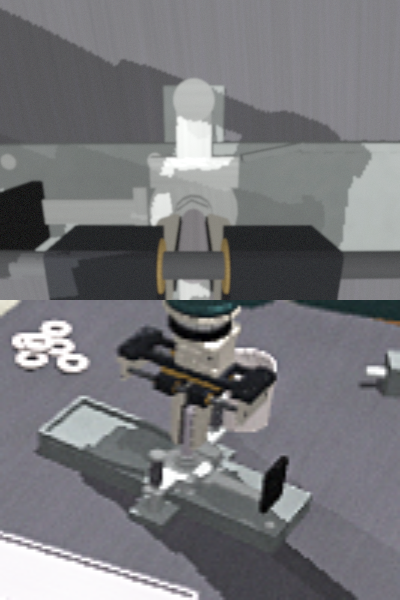

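The foot at home is between the lips, with the pusher bar ending at its base (150,190 in the upper picture) and the paddle at the left edge. I'll ease in to about -2.5 mm to be sure of contact, then pull in stages.

```bash
cat >> h.py <<'E'
def favg(n=5):
    r=[]
    for _ in range(n): bot.pause(.05); r.append(bot.observe()["ft_force"])
    return np.mean(r,0)
def home(z):
    for x in(-.5,-1.5,-2.5,-3.2):
        bot.line_to(st(x,z),vel=20); f=favg(); print("home",x,"fx",round(f[:2]@AX,2))
def pull(zc,x=-2.5,lift=29.,stages=(10,20)):
    f0=favg()
    for d in (*stages,lift):
        bot.line_to(st(x,zc+d),vel=9); f=favg(3)
        print("lift",round(bot.observe()["tool_pos"][2]-zc,1),"F",(f-f0).round(1),"lips",lips(bot.capture("top"))[0],lips(bot.capture("wrist"))[0],"grip",round(bot.observe()["grip_force"]))
E
python3 - 2>/dev/null <<'E'
from h import *
zc=71.47
home(zc+.8)
bot.line_to(st(-2.5,zc+.8),vel=20)
pull(zc,stages=(8,16,),lift=22)
E
```

```text
home -0.5 fx 0.25
home -1.5 fx -0.25
home -2.5 fx 3.91
home -3.2 fx 7.95
lift 7.3 F [ 2.  -0.7 -6.5] lips 54.1 53.2 grip 50
lift 15.7 F [-9.   2.8 -8.4] lips 62.0 61.7 grip 50
lift 21.9 F [ -9.7   2.5 -10.7] lips 66.3 67.8 grip 50
```

```bash
cat >> h.py <<'E'
def hold_lower(zc,lift=29.):
    bot.pause(1.3); print("held z",round(bot.observe()["tool_pos"][2]-zc,1),"lips",lips(bot.capture("top"))[0],lips(bot.capture("wrist"))[0])
    bot.line_to(st(-.3,zc+lift-6),vel=12); bot.line_to(st(-.3,zc+4),vel=20); hit=bot.line_to(st(-.3,zc-.2),vel=10,threshold=6)
    f=favg(); print("low",hit,bot.observe()["tool_pos"][2]-zc,f.round(1),"lips",lips(bot.capture("top"))[0])
    bot.gripper_open()
E
python3 - 2>/dev/null <<'E'
from h import *
zc=71.47
bot.line_to(st(-2.5,zc+29),vel=9); print(favg(2))
snap("wrist","w_pull");snap("side","s_pull")
hold_lower(zc)
bot.line_to(st(-.3,230),vel=200); c=snap("wrist","w_after"); print(foot_at(c,st(-1,0)[:2],95,30),st(-1,0)[:2],bot.observe()["t"])
a=cv2.imread("pics/w_pull.png");b=cv2.imread("pics/w_after.png");cv2.imwrite("pics/pa.png",np.vstack([a[:290,60:500],b[:260,60:500]]))
E
```

```text
[ -5.34902927   2.04101394 -16.96052165]
held z 28.8 lips 74.9 74.6
low True -0.08430937216060386 [0.8 1.  7. ] lips 48.0
((510.9, -229.2, 59.8), 1477, array([ 535.8, -231.2,  124.9]), 135) [ 511.00695393 -229.18227365] 39.7917
```

View pics/pa.png

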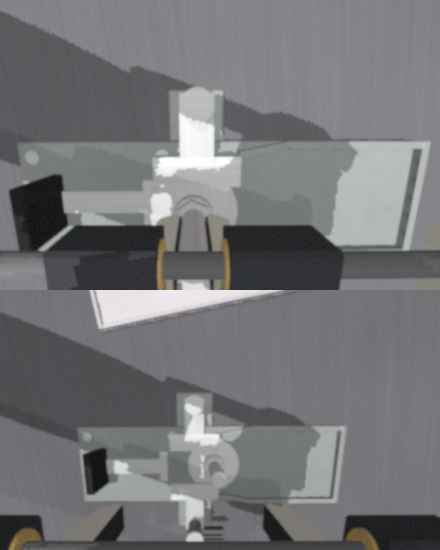

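The pull held a yoke lift of 26 mm, and the yoke is back at rest. After release the foot stands about 25 mm out of home (213,463), presumably knocked, with the pusher at rest. The ejector comes next.

```bash
cat >> h.py <<'E'
def eject():
    bot.reach(st(-175,230),rv(YAW)); bot.grab(10); bot.line_to(st(-175,58),vel=200)
    bot.line_to(st(-140,58),vel=100)
    hit=bot.line_to(st(-75,58),vel=40,threshold=20); f1=favg(2); hit2=bot.line_to(st(-58,58),vel=15,threshold=18) if not hit else None
    p=bot.observe()["tool_pos"][:2]-SEAT; print("pressed",hit,hit2,"tool x",(p@AX).round(1),f1.round(1),favg(2).round(1))
    bot.pause(.3); bot.line_to(st(-150,58),vel=80); bot.line_to(st(-175,58),vel=80); bot.line_to(st(-175,230),vel=250); bot.gripper_open()
def see(L,f):
    bot.reach(st(76,260),rv(PS)); c=snap("wrist",f); X=cloud(c); D=X[...,:2]-SEAT;x=D@AX;y=D@AY
    m=(abs(x-70)<90)&(abs(y)<40)&(abs(X[...,2]-30-L)<6); t=X[m]
    pm=(x<-60)&(abs(y)<30)&(X[...,2]>84)&(X[...,2]<98)
    p=t.mean(0);d=p[:2]-SEAT; print("foot top",p.round(1),len(t),"in seat frame",(d@AX).round(1),(d@AY).round(1),"paddle x",np.nanmedian(x[pm]).round(1) if pm.any() else None,bot.observe()["t"]); return p[:2]
E
python3 - 2>/dev/null <<'E'
from h import *
eject(); print(see(95,"w_ej1"))
E
```

```text
pressed False True tool x -64.4 [-5.2  2.   4.2] [-5.4  1.   3.7]
foot top [ 585.3 -233.1  124.6] 158 in seat frame 73.2 4.9 paddle x -122.3 52.3833
[ 585.31200472 -233.07585193]
```

View pics/w_ej1.png

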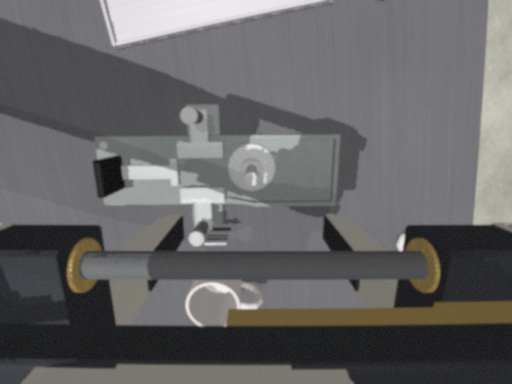

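The foot at (252,168) is out of the slot, on the run-out. The paddle at (108,175) has returned and the yoke is down. I'll check the paddle's rest position against the earlier views.

```bash
python3 - 2>/dev/null <<'E'
from h import *
for f in("w_stand","w_after","w_ej1","w_pull"):
    X=cloud(dict(np.load(f+".npz")));D=X[...,:2]-SEAT;x=D@AX;y=D@AY
    pm=(x<-60)&(abs(y)<30)&(X[...,2]>87)&(X[...,2]<95)
    print(f,pm.sum(),np.nanpercentile(x[pm],[2,25,50,75,98]).round(1))
W=np.array([[721.3,97.8],[729.7,-16.5],[408.4,-38.8],[400.4,73.4]]);d=((W[1]-W[2])+(W[0]-W[3]));print("tray yaw",np.arctan2(d[1],d[0]))
c=dict(np.load("w_C.npz"));X=cloud(c)
# tray via wrist in w_stand (rim top z~14)
c=dict(np.load("w_stand.npz"));m=(c["image"].min(2)>165).astype(np.uint8);m[:, :70]=0;m[215:]=0;m[:,170:]=0
k=max(cv2.findContours(m,0,1)[0],key=cv2.contourArea);b=cv2.boxPoints(cv2.minAreaRect(k));w=onplane(c,b,10)
print(w.round(1),w.mean(0).round(1))
E
```

```text
w_stand 156 [-129.3 -126.4 -123.4 -120.9 -119.5]
w_after 388 [-129.3 -126.5 -123.7 -121.1 -119.7]
w_ej1 345 [-128.8 -125.9 -122.9 -120.3 -119. ]
w_pull 1089 [-129.5 -126.4 -123.2 -120.8 -119.6]
tray yaw 0.07259100488263602
[[719.7  93.   10. ]
 [733.2 -16.3  10. ]
 [408.  -39.3  10. ]
 [388.3  86.3  10. ]] [562.3  30.9  10. ]
```

```bash
cat >> h.py <<'E'
TY=.0726;TC=np.array([565.,28.])
def tray(xy_foot,h,k):
    """take foot from the stand at xy, place in tray slot k (-1,0,1)"""
    bot.reach((*xy_foot,230),rv(PS)); bot.line_to((*xy_foot,30+h),vel=150,threshold=10); bot.grab(50)
    o=bot.observe(); print("grip",round(o["finger_gap"]*93,1),o["tool_pos"].round(1)); bot.line_to((*xy_foot,230),vel=200)
    q=TC+95*k*np.array([np.cos(TY),np.sin(TY)])
    bot.reach((*q,230),rv(TY)); bot.line_to((*q,h+20),vel=180); hit=bot.line_to((*q,h+2),vel=25,threshold=6)
    print("placed",hit,(bot.observe()["tool_pos"][2]-h).round(1)); bot.gripper_open(); bot.line_to((*q,240),vel=250)
def look(guess,L,f):
    bot.reach((*guess,290),rv(PS)); r=foot_at(snap("wrist",f),guess,L); print(r,bot.observe()["t"]); return r
E
python3 - 2>/dev/null <<'E'
from h import *
tray(np.array([585.,-232.6]),42,-1)
snap("wrist","w_t1")
look((474,343),115,"w_B"); 
c=dict(np.load("w_B.npz")); print(foot_at(c,(582,170),135))
a=cv2.imread("pics/w_t1.png");b=cv2.imread("pics/w_B.png");cv2.imwrite("pics/tb.png",np.vstack([a[:290],b[:290]]))
E
```

```text
grip 15.1 [ 585.  -232.6   72. ]
placed True 4.5
((474.4, 342.2, 34.8), 974, array([474.3, 342.5, 114.8]), 119) 62.7667
((565.6, 187.1, 21.7), 227, array([581.7, 169.9, 134.6]), 111)
```

View pics/tb.png

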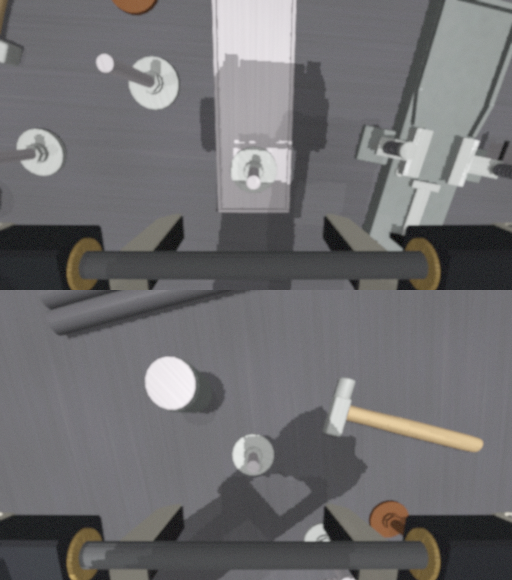

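The short foot stands in the tray (253,165 in the upper picture). The medium one at (252,455) in the lower picture is where expected, so I'll run its cycle.

```bash
cat > cyc.py <<'E'
import sys
from h import *
def cycle(xy,h,L,psi,tag):
    pick(xy,h,psi); zc=to_stand(h)
    if zc is None: sys.exit("stuck")
    bot.line_to(st(-2.3,zc+.8),vel=15); print("fx",(favg()[:2]@AX).round(1)); bot.line_to(st(-1.2,zc+.8),vel=20)
    pull(zc,-1.2,29,(16,)); hold_lower(zc)
    bot.line_to(st(-.3,230),vel=200); snap("wrist",tag); print("t",bot.observe()["t"])
    X=cloud(dict(np.load(tag+".npz")));D=X[...,:2]-SEAT;t=X[(abs(D@AX)<100)&(abs(D@AY)<40)&(abs(X[...,2]-30-L)<6)]; d=t.mean(0)[:2]-SEAT
    print("after release",(d@AX).round(1),(d@AY).round(1))
E
python3 - 2>/dev/null <<'E'
from cyc import *
cycle((474.2,343),50,115,PS,"w_after2")
E
```

```text
grip [474.1 343.   49.9] 15.3 50.0
down True 29.4
60 False 60.1 -0.1 [-0.9  0.4  0.8]
40 False 39.9 -0.1 [-0.5 -0.7  0.1]
20 False 19.9 -0.1 [-1.1 -0.8 -0.1]
8 False 8.0 -0.0 [-0.3  0.1  0.7]
3 False 2.9 -0.0 [-0.4  0.1 -0.2]
-0.5 False -0.6 -0.0 [-1.3 -0.2  1.6]
fx 3.3
lift 16.0 F [ 2.3 -0.7 -9.1] lips 62.9 61.8 grip 50
lift 28.9 F [  1.3  -0.  -13.4] lips 73.7 74.8 grip 50
held z 29.0 lips 74.8 74.9
low False -0.019842320343187225 [-0.3  0.1 -2.2] lips 49.5
t 84.6333
after release 0.2 -0.2
```

```bash
sed -i 's/vel=15,threshold=18/vel=15,threshold=25/' h.py; python3 - 2>/dev/null <<'E'
from h import *
eject(); p=see(115,"w_ej2"); d=p-SEAT
if 65<d@AX<90 and abs(d@AY)<12:
    tray(p,50,0); snap("wrist","w_t2"); look((582,170),135,"w_A")
    a=cv2.imread("pics/w_t2.png");b=cv2.imread("pics/w_A.png");cv2.imwrite("pics/tb2.png",np.vstack([a[:290],b[:290]]))
E
```

```text
pressed False True tool x -64.4 [-5.1  2.2  3.9] [-6.   0.2  4. ]
foot top [ 585.4 -237.   144.5] 179 in seat frame 73.8 1.0 paddle x -122.2 97.2333
grip 15.6 [ 585.3 -236.9   79.9]
placed True 4.5
((583.2, 168.7, 34.9), 931, array([583. , 169.1, 134.7]), 138) 107.2833
```

View pics/tb2.png

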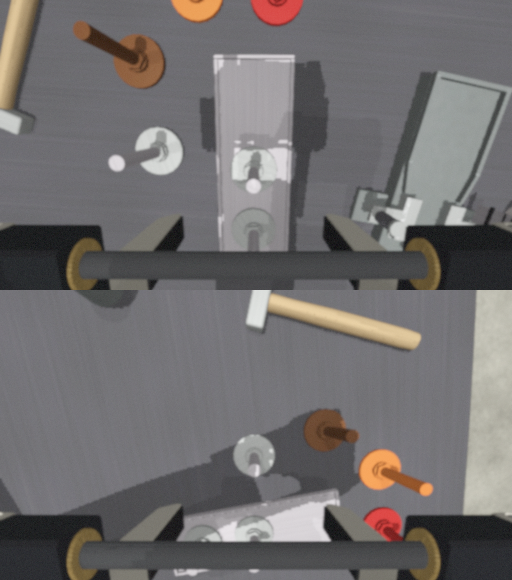

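Both tested feet stand upright in the tray. The long foot is at (253,455) in the lower picture, with the brown look-alike clear at (325,430).

```bash
python3 - 2>/dev/null <<'E'
from cyc import *
cycle((582.8,169.5),66,135,0,"w_after3")
E
```

```text
grip [582.8 169.5  66. ] 15.2 50.0
down True 29.4
60 False 60.1 -0.1 [-0.2  0.9 -0.7]
40 False 39.9 -0.0 [-0.2  1.2 -0.5]
20 False 19.9 -0.1 [-1.   0.2 -1.1]
8 False 8.0 -0.0 [-0.9 -0.2 -0.8]
3 False 2.9 -0.0 [-1.4  0.2 -1. ]
-0.5 False -0.6 -0.0 [-0.7  0.4 -0.7]
fx 2.7
lift 15.9 F [ 1.   0.1 -9. ] lips 61.9 61.8 grip 50
lift 28.9 F [  1.2   0.  -13. ] lips 76.2 74.8 grip 50
held z 29.0 lips 74.2 74.8
low False -0.013885040276875316 [ 0.2  0.  -3.1] lips 49.3
t 129.4083
after release 0.1 -0.4
```

```bash
python3 - 2>/dev/null <<'E'
from h import *
eject(); p=see(135,"w_ej3"); d=p-SEAT
if 65<d@AX<90 and abs(d@AY)<12:
    tray(p,66,1); bot.reach((480,-150,420),rv(0)); snap("wrist","w_end"); snap("side","s_end"); print(bot.observe()["t"])
    a=cv2.imread("pics/w_end.png");b=cv2.imread("pics/s_end.png");cv2.imwrite("pics/end.png",np.vstack([a[:260],b[60:320]]))
    c=dict(np.load("w_end.npz"));X=cloud(c);D=X[...,:2]-SEAT;x=D@AX;y=D@AY
    pm=(x<-60)&(abs(y)<30)&(X[...,2]>87)&(X[...,2]<95);print("paddle",np.nanmedian(x[pm]),"lips",lips(c))
E
```

```text
pressed False True tool x -64.4 [-5.4  2.9  4.1] [-5.3  0.5  3.4]
foot top [ 584.3 -242.4  164.6] 205 in seat frame 73.3 -4.5 paddle x -122.2 142.0167
grip 15.6 [ 584.2 -242.4   95.9]
placed True 4.5
151.8917
paddle -123.88992165855802 lips [np.float64(48.9), np.float64(48.6)]
```

View pics/end.png

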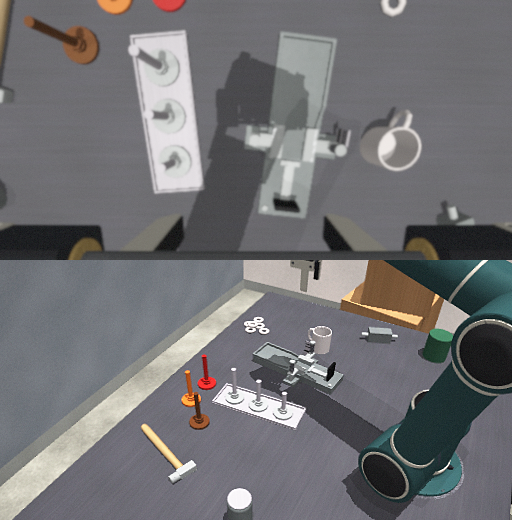

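All three feet stand upright in the tray (158,68), (167,115), (176,160). The stand is empty with its yoke and ejector at rest, and the bystanders have not moved.

```bash
python3 -c "
from workcell import bot
print(bot.close_job())"
```

```text
the job is handed in; nothing more can be done
None
```

The job is handed in at about 152 s: all three feet were pull-tested in order (short, medium, long), each held at about 26 mm yoke lift, ejected and stood upright in the tray, with the stand empty, its yoke and ejector at rest, and the hammer, mug and can untouched; after its pull the short foot turned up about 25 mm out of home, probably the announced knock, and was ejected from there.

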